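# Sweep the steel parts into the demagnetizer and switch it on

## Task

Sweep the steel mainspring barrel and the plain steel collar across the counter, one at a time or together, with the outside of the fingers, until both lie flat and fully inside the demagnetizer's open loading bay; never lift them. Then press the raised half of its red rocker switch down so that it is fully on, and come away from everything. Leave the brass ratchet wheel, the loupe and all other things where they are.

Things in the scene. Friction and masses are not known exactly. Their poses are not given: they have to be found in the camera images.
- demagnetizer: Cream enamel demagnetizer, fixed. Origin on the counter at the middle of the mouth of its loading bay; x points level into the bay, z up. The bay is flat counter with no step, under a thin dark sheet, 140 mm wide (y -70 to 70), 100 mm deep (x 0 to 100), open at the mouth (x 0) and above, between two walls 10 mm thick and 22 mm high. The housing closes its far end.
- housing_top (a point): Middle of the top of the demagnetizer's housing, axes as the machine's. The housing spans machine x 100 to 210 mm, y -80 to 80 mm, and is 60 mm high; this point is at x 155, y 0. The rocker switch stands here.
- rocker (a joint): Angle of the red rocker switch: 0 off, 0.36 rad fully on; stays where left. A shallow V, 26 mm wide (machine x), 48 mm long (machine y), tipping about an axis along machine x 12 mm above the housing's top (72 mm above the counter). Off, the half towards machine -y slopes up to an end 80 mm above the counter. Pressing that half down with 2 to 5 N turns it on; it is then level, face at 72 mm.
- rocker_on_end (a point): Point on the upper face of the rocker's half to press (towards machine -y), 16 mm from the rocker's axis; 78 mm above the counter when off, 72 mm when on.
- barrel: Steel mainspring barrel: a closed flat drum with fine teeth round its foot, 44 mm across, 20 mm high, about 120 g. Origin at the centre of its underside.
- collar: Steel collar: a plain thick ring 36 mm across with an 18 mm hole, 14 mm high, about 70 g. Origin at the centre of its underside.
- ratchet_wheel: Bystander, loose: brass ratchet wheel, a flat saw-toothed disc, 46 mm across its teeth, 7 mm thick, with a 16 mm hub 11 mm high. Origin on the counter under it.
- loupe: Bystander, loose: tarnished nickel eye loupe, a small flared cup 38 mm across, 34 mm high. Origin on the counter under it.
- oil_jar: Bystander, loose: small amber oil jar, 30 mm across, 45 mm high. Origin on the counter under it.
- screwdriver: Bystander, loose: screwdriver with a wooden handle, 170 mm long, lying; its x axis runs from handle to tip. Origin on the counter under it.
- winding_key: Bystander, loose: brass clock winding key, lying flat, about 55 mm long, 46 mm wide over its two round wings, 10 mm high. Origin on the counter under it.
- screw_dish: Bystander, loose: white ceramic dish, 72 mm across, 22 mm high. Origin on the counter under it.
Things that resemble listed ones, but are neither listed nor needed, are in the scene too. Leave any blue, pink or turquoise look-alike of the barrel alone.

How it is judged:
By the outcome, as a careful person would: the job done as asked, in the order asked, and still so for the second after the job is handed in, with the robot touching nothing.
It also fails if it takes over 67 s, if anything falls off the work surface, if the arm or the gripper's body presses on something with over 40 N, if the wrist force passes 120 N, or if a joint passes its speed limit or range.

## Robot

A 6-joint arm with a two-finger parallel gripper is mounted at the origin on the work surface. World frame = base frame: x ahead of the robot, y to its left, z up, the work surface at z = 0. Lengths are in mm, angles in degrees, forces in N, time in s.
With the tool pointing down it reaches from about 300 to 850 mm from the base axis. Payload 4.2 kg.
Tool frame: the origin (TCP) lies between the finger pads; the fingertips stand 14 mm ahead of it and the grasp point (between the pads) lies 5 mm behind it; z points along the fingers, y is the line along which they close (so a half turn about z gives the same grasp; the last joint's range is limited). The gripper opens to 91 mm and grips with 3 to 60 N. Pads are 32 mm wide; open, the fingers measure 118 mm over their backs; the gripper's body (76 mm by 178 mm) begins 60 mm behind the grasp point.
Start: joints at [71.276, 18.312, 89.639, -0, 72.044, -1.146], TCP at [173.657, 548.165, 227.976] pointing down, gripper open.
Joint ranges: [-177.97, 177.97], [-48.28, 115.42], [12.27, 149.76], [-77.06, 257.06], [2.81, 150.46], [-146.56, 146.56]. Speed limits (degrees/s): [147.25, 147.25, 180, 180, 180, 180].

## Interface

Orientations are given as [roll, pitch, yaw] about the fixed x, y, z axes, in that order (R = Rz(yaw) Ry(pitch) Rx(roll)).
In Python, from workcell import * gives the robot as it stands. The module is installed in compiled form; this text tells all that it offers.
- The arm moves only by the tool send_rows, never from a script. Its argument "deltas" is a list of rows, each a list of 2 entries, a list of its own where there are three numbers: the shift along the tool's x, y, z normalised to -1 to 1, where 1 is 0.5 m, then the turn, a rotation vector about the tool's x, y, z normalised to -1 to 1, where 1 is 0.5 rad. A call has 1 to 10 rows; each row shifts and turns the commanded pose from where the row before left it, along the tool's axes as they then stand; what a row does not reach is not made up. A row lasts 1/10 s, in which the tool goes at most 50 mm and 8.59 degrees, less where a joint would pass 70% of its speed; a pose out of reach is approached as far as the arm can. A call with a number of a shift or a turn outside -1 to 1 is refused whole. A call with a gripper value outside its range is refused whole. "grip" is the closure, from 0 (fully open) to 1 (shut), set as the call begins (left out, the last holds). The fingers move at their own pace and stop on an object; "grip_force" is the grip in N (left out, the last holds). Time passes only in rows, so rows that do not move let the fingers close. It gives the time, the measured TCP pose, the force, the opening and the grip force at its end, in the units of the state.
- state(): the state, without advancing time (a new reading comes with each control period).
- grab_frame(name): name is "side" or "top" or "wrist"; returns the picture (480x640x3 uint8, red, green, blue); there is no depth.
- calibration(name): a dict with "mtx" (3x3 intrinsics, pixels), "R" (3x3) and "t" (3): a world point X has camera coordinates R X + t. Camera axes: x right, y down, z forward; pixel columns grow to the right and rows downward; lengths in mm; the calibration is good to about 2 mm. A picture is of the moment at which its call begins: read the wrist's pose just before it. calibration takes no time and is no camera call; for the wrist camera it gives the pose at the moment of the call.
- job_done(): hands the job in; it is judged then, once.
Trained networks look in the newest picture that a camera, given by its name, has taken for a name from the list of things; names that differ only in an ending like _2 or _b are one class to them, and where a whole thing is asked for, a point or a joint stands for the part that bears it (a point fixed in the world has none). Each returns a list of dicts, best first, with "p" (0 to 1); they miss things now and then, are a little off and sometimes report something else, mostly with a low value. They report only what shows in the picture. A call takes as long as a camera call. They do not tell look-alikes from the thing itself.
- trace(camera, label): "pixels" (480x640 bool, what is visible of it) and "bbox" ([left, top, width, height] in pixels, round what is visible of it).
The state is a dict: "time_s": time; "qpos": joint angles; "qvel": joint speeds; "effort": joint torques, N m; "ee_pos": TCP position; "ee_rot": TCP orientation; "force": force on the tool from outside, world axes, zero at the start; "torque": the same for the moment, N m; "gripper_width": finger opening in mm; "gripper_force": force on a finger pad.
Only numpy, scipy, OpenCV 4.12 (cv2) and the standard library are available. Lean on these libraries where they do the work, as an engineer would, in place of code of your own. Each camera call takes 0.05 s, during which the arm holds its last target. There are 200 camera calls.

## Working session

There is one attempt and no reset: what is moved stays moved. The work goes in short steps, Python scripts to look and compute and a tool call to move; the robot and the scene stay as the last step left them, time stands still between calls to the robot, and variables do not carry over. Pictures are saved under pics/ and viewed, at most 10 in all, crops included, and the job is handed in when it is done.

Besides the shell and the picture viewer there is one more tool, called as name(argument=value, ...) on one line, values as JSON. send_rows: Moves the arm, as the interface text tells. Scaled input: -1 to 1 covers 0.5 m each way for a shift and 0.5 rad each way for a turn. Its arguments: {"type":"object","properties":{"deltas":{"type":"array","items":{"type":"array"}},"grip":{"type":"number"},"grip_force":{"type":"number"}},"required":["deltas"]}

```bash
mkdir -p pics; cat > h.py <<'E'
from workcell import *
import numpy as np, cv2
def snap(cam,fn):
    im=grab_frame(cam); cv2.imwrite('pics/'+fn,cv2.cvtColor(im,cv2.COLOR_RGB2BGR)); return im
def back(cam,u,v,z,c=None):
    c=c or calibration(cam); K,R,t=map(np.array,(c['mtx'],c['R'],c['t']))
    d=R.T@np.linalg.solve(K,[u,v,1.]); o=-R.T@t.ravel()
    return o+d*(z-o[2])/d[2]
def proj(cam,X):
    c=calibration(cam); K,R,t=map(np.array,(c['mtx'],c['R'],c['t']))
    p=K@(R@np.array(X,float)+t.ravel()); return p[:2]/p[2]
E
python3 - <<'E'
from h import *
print(state())
for c in('top','side'):
    snap(c,c+'0.png'); C=calibration(c); print(c,-np.array(C['R']).T@np.array(C['t']).ravel(),C['mtx'][0])
    for l in ('demagnetizer','rocker','barrel','collar','ratchet_wheel','loupe','screw_dish'):
        print(l,[(round(d['p'],2),np.round(d['bbox']).tolist()) for d in trace(c,l)[:4]])
E
```

```text
{'time_s': 0.0, 'qpos': array([ 7.12741488e+01,  1.83505276e+01,  8.97071489e+01, -9.72811465e-04,
        7.20446264e+01, -1.14699821e+00]), 'qvel': array([ 0.07006399, -0.02130065, -0.18946622,  0.02734295, -0.00800944,
        0.08923326]), 'effort': array([ 1.16214629e-03, -4.12462056e+01, -2.31983739e+01,  7.27124722e-02,
        4.60103306e-02, -1.41162245e-04]), 'ee_pos': array([173.51638238, 547.67632912, 227.12640121]), 'ee_rot': array([-1.79897699e+02, -1.12314424e-03,  1.62421447e+02]), 'force': array([-0.70030604, -0.27599275, -1.37363317]), 'torque': array([-0.00130141,  0.03466067, -0.01552062]), 'gripper_force': 0.0, 'gripper_width': 90.83246401622284}
top [514.67957692 -52.00409713 836.20983405] [439.54648058   0.         327.57545268]
demagnetizer [(0.73, [115.0, 212.0, 142.0, 103.0])]
rocker [(0.87, [151.0, 250.0, 18.0, 33.0]), (0.62, [117.0, 215.0, 144.0, 102.0])]
barrel [(0.9, [262.0, 173.0, 20.0, 22.0]), (0.89, [405.0, 199.0, 28.0, 26.0]), (0.64, [344.0, 210.0, 26.0, 26.0]), (0.62, [352.0, 152.0, 28.0, 27.0])]
collar [(0.8, [354.0, 283.0, 23.0, 18.0])]
ratchet_wheel [(0.93, [409.0, 246.0, 21.0, 24.0])]
loupe [(0.68, [310.0, 147.0, 22.0, 23.0])]
screw_dish [(0.88, [406.0, 137.0, 39.0, 33.0]), (0.3, [355.0, 284.0, 20.0, 15.0])]
side [ 400.82787456 -669.39385636  613.89482446] [470.29839607   0.         318.4999807 ]
demagnetizer [(0.85, [228.0, 158.0, 101.0, 85.0]), (0.72, [252.0, 163.0, 27.0, 13.0])]
rocker [(0.51, [254.0, 159.0, 27.0, 20.0])]
barrel [(0.95, [334.0, 279.0, 30.0, 19.0]), (0.88, [398.0, 280.0, 23.0, 20.0]), (0.87, [374.0, 324.0, 28.0, 28.0]), (0.68, [348.0, 224.0, 24.0, 15.0])]
collar [(0.67, [268.0, 302.0, 20.0, 20.0])]
ratchet_wheel [(0.66, [316.0, 338.0, 30.0, 23.0])]
loupe [(0.91, [387.0, 243.0, 20.0, 21.0]), (0.73, [270.0, 300.0, 18.0, 22.0]), (0.6, [333.0, 281.0, 31.0, 19.0])]
screw_dish [(0.81, [426.0, 308.0, 47.0, 37.0])]
```

View pics/top0.png

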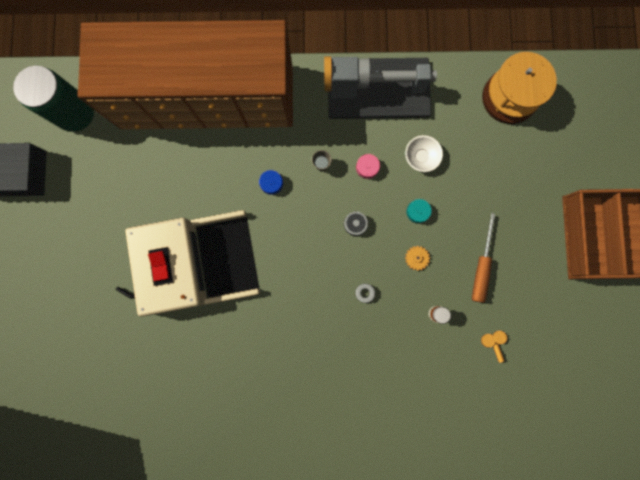

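View pics/side0.png

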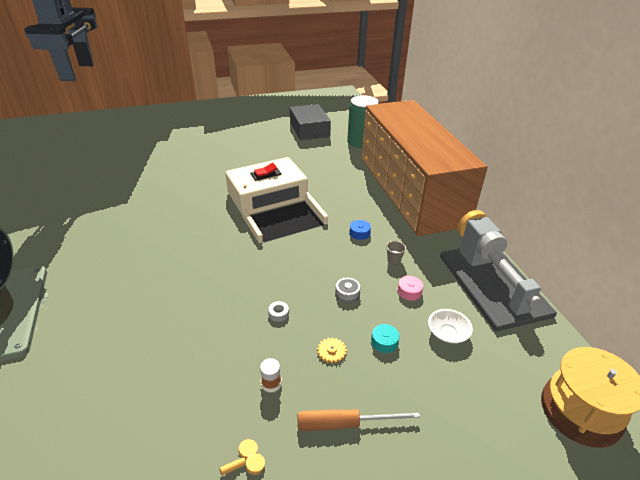

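Top view: the steel barrel is at (356,223). Its look-alikes are blue (271,182), pink (368,166) and turquoise (419,211). The collar is the steel ring at (366,293), which could be confused with the loupe (321,160) or the jar cap (442,315). The demagnetizer's mouth is near (250,255) and the red rocker at (160,266). The side view agrees, with the barrel at (348,289), the collar at (279,312) and the bay opening towards the viewer.

```bash
python3 - <<'E'
from h import *
im=cv2.imread('pics/top0.png'); 
cv2.imwrite('pics/crop0.png',cv2.resize(im[140:330,110:460],None,fx=2.2,fy=2.2,interpolation=cv2.INTER_CUBIC))
def cen(c,l,z,near):
    for d in trace(c,l):
        m=np.argwhere(d['pixels'])[:,::-1]
        b=d['bbox']; ctr=[b[0]+b[2]/2-.5,b[1]+b[3]/2-.5]
        if np.hypot(*(np.array(ctr)-near))<15:
            print(c,l,np.round(d['p'],2),m.mean(0).round(1),back(c,*m.mean(0),z).round(1),'bbox',back(c,*ctr,z).round(1)); return
grab_frame('top');grab_frame('side')
cen('top','barrel',16,(356,223));cen('side','barrel',14,(348,289))
cen('top','collar',11,(366,293));cen('side','collar',10,(279,312))
cen('top','rocker',74,(160,266));cen('side','rocker',74,(267,169))
cen('top','ratchet_wheel',5,(417,258));cen('top','loupe',25,(321,160));cen('top','oil_jar',35,(442,315))
cen('top','screw_dish',15,(424,154))
for p,z in (((126,229),60),((185,219),60),((199,304),60),((139,315),60)): print(p,back('top',*p,z).round(1))
for p,z in (((243,212),22),((258,293),22)): print(p,back('top',*p,z).round(1))
E
```

```text
top barrel 0.96 [355.3 223.1] [ 631.2 -109.4   16. ] bbox [ 632.6 -108.8   16. ]
side barrel 0.57 [347.5 289.7] [ 626.3 -112.6   14. ] bbox [ 626.4 -111.8   14. ]
top collar 0.72 [365. 293.] [ 500.2 -124.8   11. ] bbox [ 501.9 -123.8   11. ]
side collar 0.63 [278.1 310.6] [ 496.5 -124.8   10. ] bbox [ 497. -129.   10.]
top rocker 0.79 [158.  265.7] [553.9 237.7  74. ] bbox [551.9 235.5  74. ]
side rocker 0.7 [265.8 169.7] [550.5 234.6  74. ] bbox [554.2 239.4  74. ]
top ratchet_wheel 0.62 [416.7 257.6] [ 564.9 -225.1    5. ] bbox [ 564.3 -225.8    5. ]
top loupe 0.67 [320.9 159.3] [752.7 -46.4  25. ] bbox [758.1 -46.1  25. ]
top oil_jar 0.77 [439.1 314.3] [ 460.4 -255.3   35. ] bbox [ 463.9 -257.    35. ]
top screw_dish 0.79 [422.9 153. ] [ 765.2 -242.5   15. ] bbox [ 759.7 -244.5   15. ]
(126, 229) [620.7 301.5  60. ]
(185, 219) [637.  197.1  60. ]
(199, 304) [486.6 169.9  60. ]
(139, 315) [469.3 273.9  60. ]
(243, 212) [654.6 101.   22. ]
(258, 293) [503.5  72.8  22. ]
```

View pics/crop0.png

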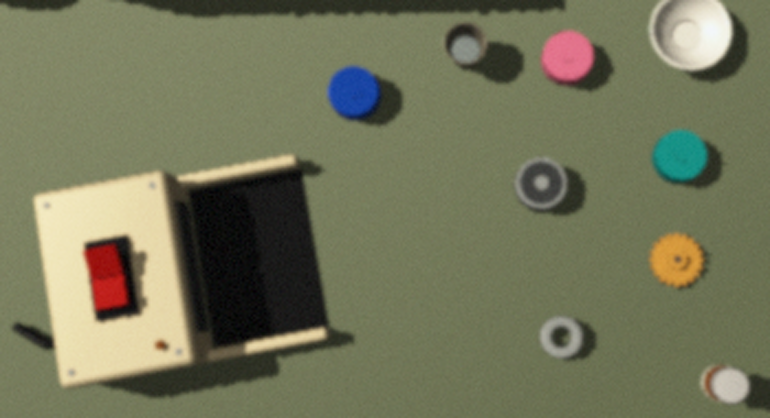

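The crop confirms the choices: the steel barrel (grey, lidded), the steel ring collar, and a bay that opens to the right. Next I turn the tool so its x axis lines up with the machine's x (yaw about 100°) and set the gap to about 30 mm. While that runs I fit the machine pose.

send_rows(deltas=[[[0,0,0],[0,0,0.272]],[[0,0,0],[0,0,0.272]],[[0,0,0],[0,0,0.272]],[[0,0,0],[0,0,0.272]],[[0,0,0],[0,0,0.272]],[[0,0,0],[0,0,0.272]],[[0,0,0],[0,0,0.272]],[[0,0,0],[0,0,0.272]]], grip=0.67, grip_force=20)

```text
time_s: 2.2
ee_pos: [173.7, 548.2, 228.0]
ee_rot: [180.0, -0.0, 99.8]
force: [-0.2, 0.3, 0.0]
gripper_width: 31.6
gripper_force: 0.0
```

```bash
cat >> h.py <<'E'
O=np.array([579.5,85.]); YAW=100.
def rot(y): a=np.radians(y); return np.array([[np.cos(a),-np.sin(a)],[np.sin(a),np.cos(a)]])
def m2w(p): return O+rot(YAW)@np.array(p,float)
def w2m(p): return rot(YAW).T@(np.array(p[:2],float)-O)
def togo(mx,my,z):
    s=state(); R=np.array(rotm(s['ee_rot'])); d=np.r_[m2w((mx,my)),z]-s['ee_pos']
    return (R.T@d).round(1)
def rotm(e):
    from scipy.spatial.transform import Rotation as Q
    return Q.from_euler('xyz',e,degrees=True).as_matrix()
E
python3 - <<'E'
from h import *
from scipy.optimize import least_squares
M=np.array([[210,-80],[100,-80],[100,80],[210,80],[0,-80],[0,80],[155,0]])
W=np.array([[620.7,301.5],[637,197.1],[486.6,169.9],[469.3,273.9],[654.6,101],[503.5,72.8],[553,236.5]])
f=lambda p:(M@rot(p[2]).T+p[:2]-W).ravel()
r=least_squares(f,[579,85,100]); print(r.x.round(2)); print(f(r.x).reshape(-1,2).round(1))
s=state(); print(s['time_s'],s['ee_pos'],s['ee_rot'],s['gripper_width'])
for n,p in dict(barrel=(629.5,-110.5),collar=(499,-125.5),wheel=(565,-225),jar=(462,-256)).items(): print(n,w2m(p).round(1))
print(togo(-258,-15,110))
E
```

```text
[579.85  84.2   99.97]
[[ 1.6  3.4]
 [ 4.3 -0.6]
 [-2.9 -1.1]
 [-4.6  3.3]
 [ 4.  -2.9]
 [-2.4 -2.5]
 [ 0.   0.4]]
2.2 [173.65330316 548.16095528 227.98794647] [ 1.79998569e+02 -4.28193675e-03  9.97614853e+01] 31.59687327167405
barrel [-201.2  -15.3]
collar [-193.3  115.8]
wheel [-302.8   68.1]
jar [-315.4  174.9]
[-783.2  337.5  117.9]
```

send_rows(deltas=[[[-0.087,0.0375,0.01],[0,0,0]],[[-0.087,0.0375,0.01],[0,0,0]],[[-0.087,0.0375,0.01],[0,0,0]],[[-0.087,0.0375,0.01],[0,0,0]],[[-0.087,0.0375,0.01],[0,0,0]],[[-0.087,0.0375,0.01],[0,0,0]],[[-0.087,0.0375,0.01],[0,0,0]],[[-0.087,0.0375,0.01],[0,0,0]],[[-0.087,0.0375,0.01],[0,0,0]]])

```text
time_s: 3.1
ee_pos: [409.2, 190.6, 183.1]
ee_rot: [179.9, -0.0, 100.1]
force: [0.4, 0.7, -0.2]
gripper_width: 30.3
gripper_force: 0.0
```

send_rows(deltas=[[[-0.087,0.0375,0.016],[0,0,0]],[[-0.087,0.0375,0.016],[0,0,0]],[[-0.087,0.0375,0.016],[0,0,0]],[[-0.087,0.0375,0.016],[0,0,0]],[[-0.087,0.0375,0.016],[0,0,0]],[[-0.087,0.0375,0.016],[0,0,0]],[[-0.087,0.0375,0.016],[0,0,0]],[[-0.087,0.0375,0.016],[0,0,0]],[[-0.087,0.0375,0.016],[0,0,0]],[[0,0,0],[0,0,0]]])

```text
time_s: 4.1
ee_pos: [645.2, -168.7, 108.9]
ee_rot: [180.0, 0.1, 99.8]
force: [-1.0, -0.2, -0.3]
gripper_width: 29.9
gripper_force: 0.0
```

```bash
python3 - <<'E'
from h import *
s=state(); print(s['time_s'],s['ee_pos'],s['ee_rot'],s['gripper_width'],w2m(s['ee_pos']))
c=calibration('wrist'); snap('wrist','w1.png')
for l,z in (('barrel',18),('collar',12),('ratchet_wheel',6)):
    for d in trace('wrist',l)[:3]:
        b=d['bbox']; p=back('wrist',b[0]+b[2]/2-.5,b[1]+b[3]/2-.5,z,c); print(l,round(d['p'],2),b,p.round(1),w2m(p).round(1))
print(togo(-258,-15,17))
E
```

```text
4.1 [ 645.23476203 -168.6579946   108.94243971] [1.79969896e+02 1.03445041e-01 9.98355682e+01] 29.925296240092067 [-261.21908133  -20.68885478]
barrel 0.94 [289.8, 294.7, 56.2, 34.8] [ 649.1 -213.1   18. ] [-305.7  -16.8]
barrel 0.78 [280.9, 128.1, 67.6, 67.4] [ 628.8 -106.3   18. ] [-196.9  -15.3]
barrel 0.56 [425.3, 195.5, 75.8, 63.3] [ 737.5 -132.3   18. ] [-241.4 -117.8]
collar 0.96 [90.8, 126.5, 63.8, 53.6] [ 500.9 -123.1   12. ] [-191.3  113.5]
ratchet_wheel 0.72 [176.9, 267.9, 57.8, 29.3] [ 562.1 -209.3    6. ] [-286.8   68.3]
[-3.2 -3.9 94. ]
```

View pics/w1.png

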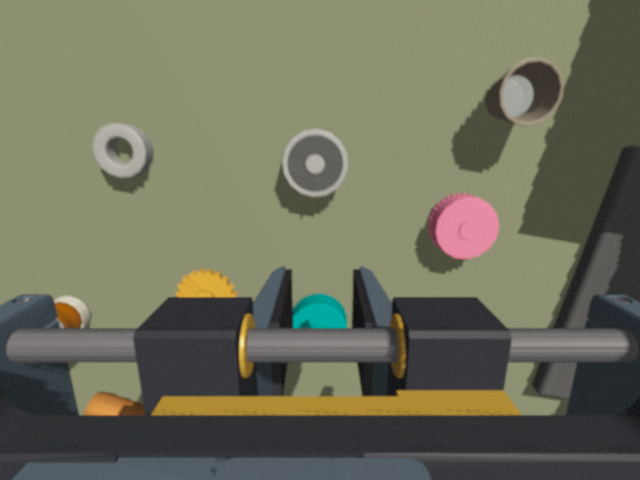

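The wrist view shows the barrel straight ahead at (315,162). The turquoise look-alike sits about 20 mm behind the finger spot, and the collar is at (122,152). I descend behind the barrel.

send_rows(deltas=[[[0.005,-0.004,0.045],[0,0,0]],[[0,-0.005,0.045],[0,0,0]],[[0,0,0.045],[0,0,0]],[[0,0,0.032],[0,0,0]],[[0,0,0.015],[0,0,0]],[[0,0,0],[0,0,0]]])

```text
time_s: 4.9
ee_pos: [637.4, -160.7, 19.6]
ee_rot: [-179.9, -0.0, 100.2]
force: [-0.1, 0.7, 0.6]
gripper_width: 29.8
gripper_force: 0.0
```

send_rows(deltas=[[[0.014,0,0.003],[0,0,0]],[[0.014,0,0],[0,0,0]],[[0.014,0,0],[0,0,0]],[[0.014,0,0],[0,0,0]],[[0.02,0.002,0],[0,0,0]],[[0.02,0.002,0],[0,0,0]],[[0.02,0.002,0],[0,0,0]],[[0.02,0.002,0],[0,0,0]],[[0.02,0.002,0],[0,0,0]],[[0.02,0.002,0],[0,0,0]]])

```text
time_s: 5.9
ee_pos: [628.8, -73.6, 18.6]
ee_rot: [180.0, 0.0, 100.1]
force: [-0.1, -3.7, 3.2]
gripper_width: 29.8
gripper_force: 2.0
```

```bash
python3 - <<'E'
from h import *
s=state(); print(s['time_s'],s['ee_pos'],s['force'],w2m(s['ee_pos']))
c=calibration('wrist'); snap('wrist','w2.png')
for d in trace('wrist','barrel')[:3]:
    b=d['bbox']; p=back('wrist',b[0]+b[2]/2-.5,b[1]+b[3]/2-.5,18,c); print(round(d['p'],2),b,p.round(1),w2m(p).round(1))
print(togo(18,-36,18))
E
```

```text
5.9 [628.7919734  -73.59939188  18.64667437] [-0.14230715 -3.68430949  3.16989597] [-164.7493721   -21.00262218]
0.78 [513.2, 0.2, 125.9, 120.0] [706.6  49.6  18. ] [ -56.9 -119. ]
0.69 [271.1, 191.4, 100.0, 99.7] [621.6 -39.6  18. ] [-130.   -19.8]
0.61 [505.2, 389.2, 33.8, 26.8] [ 736.7 -105.3   18. ] [-214.7 -121.8]
[181.5  15.5   0.6]
```

View pics/w2.png

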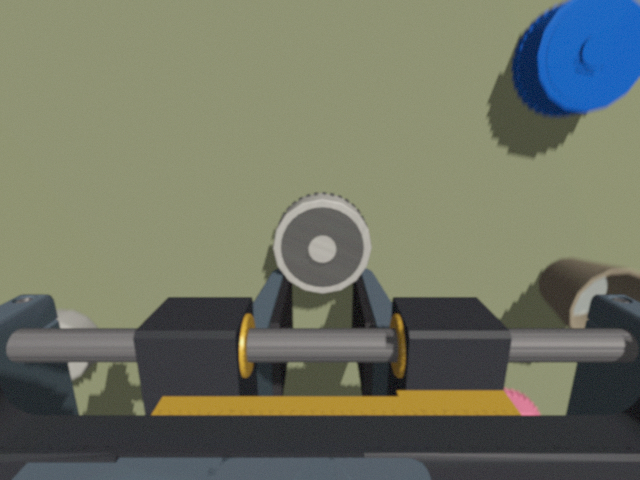

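The barrel sits centrally in the cradle at (322,248), 35 mm ahead of the TCP, so I continue into the bay.

send_rows(deltas=[[[0.022,0.004,0],[0,0,0]],[[0.022,0.004,0],[0,0,0]],[[0.022,0.004,0],[0,0,0]],[[0.022,0.004,0],[0,0,0]],[[0.022,0.004,0],[0,0,0]],[[0.022,0.004,0],[0,0,0]],[[0.022,0.004,0],[0,0,0]],[[0.022,0.003,0],[0,0,0]],[[0.022,0,0],[0,0,0]],[[0.022,0,0],[0,0,0]]])

```text
time_s: 7.0
ee_pos: [624.4, 37.7, 18.3]
ee_rot: [-180.0, -0.0, 100.1]
force: [-0.2, -0.4, -1.0]
gripper_width: 30.2
gripper_force: 0.6
```

send_rows(deltas=[[[0.02,0,0],[0,0,0]],[[0.02,0,0],[0,0,0]],[[0.02,0,0],[0,0,0]],[[0.02,0,0],[0,0,0]],[[0.02,0,0],[0,0,0]],[[0.014,0,0],[0,0,0]],[[0.01,0,0],[0,0,0]],[[0.008,0,0],[0,0,0]],[[0.004,0,0],[0,0,0]],[[0,0,0],[0,0,0]]])

```text
time_s: 8.0
ee_pos: [612.8, 103.9, 18.5]
ee_rot: [180.0, -0.0, 100.1]
force: [-1.4, -0.1, -0.1]
gripper_width: 30.6
gripper_force: 0.0
```

```bash
python3 - <<'E'
from h import *
s=state(); print(s['time_s'],s['ee_pos'],s['force'],w2m(s['ee_pos']),s['gripper_width'])
c=calibration('wrist'); snap('wrist','w3.png')
for d in trace('wrist','barrel')[:3]:
    b=d['bbox']; p=back('wrist',b[0]+b[2]/2-.5,b[1]+b[3]/2-.5,18,c); print(round(d['p'],2),b,p.round(1),w2m(p).round(1))
E
```

```text
8.0 [612.76429765 103.88939824  18.47096181] [-1.42039591 -0.08132348 -0.12579207] [ 12.82614117 -36.03904781] 30.594494780634186
0.86 [505.4, 383.3, 25.2, 32.3] [717.9  73.7  18. ] [ -35.1 -134.3]
0.7 [273.6, 189.9, 97.8, 98.9] [606.  138.9  18. ] [ 48.4 -35.5]
```

View pics/w3.png

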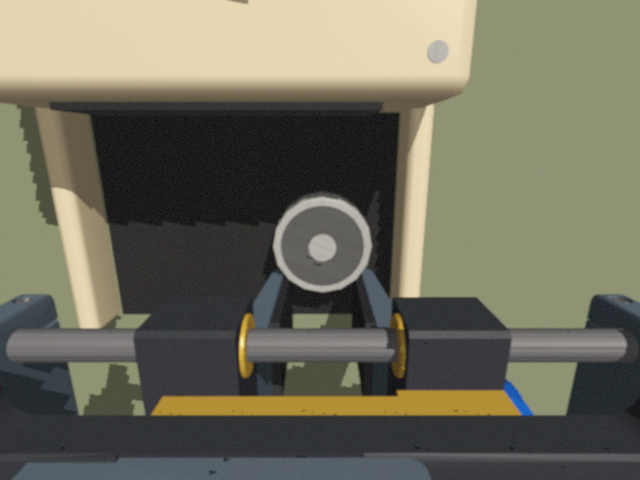

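The barrel lies fully inside the bay at machine (48,-36). Next I back off, rise, and go behind the collar.

send_rows(deltas=[[[-0.026,0,0],[0,0,0]],[[-0.04,0,0],[0,0,0]],[[-0.04,0,0],[0,0,0]],[[-0.04,0,0],[0,0,0]],[[-0.02,0,-0.04],[0,0,0]],[[-0.02,0,-0.04],[0,0,0]],[[-0.05,-0.05,-0.03],[0,0,0]],[[-0.055,-0.05,-0.03],[0,0,0]],[[-0.055,-0.05,0],[0,0,0]],[[-0.055,-0.05,0],[0,0,0]]])

```text
time_s: 9.1
ee_pos: [548.8, -113.4, 89.2]
ee_rot: [179.9, 0.0, 100.1]
force: [0.2, -0.0, 0.0]
gripper_width: 29.9
gripper_force: 0.0
```

send_rows(deltas=[[[-0.055,-0.05,0],[0,0,0]],[[-0.055,-0.05,0],[0,0,0]],[[0,0,0],[0,0,0]]])

```text
time_s: 9.4
ee_pos: [507.2, -177.8, 88.5]
ee_rot: [-179.9, 0.0, 99.8]
force: [-0.2, 0.2, 0.1]
gripper_width: 30.3
gripper_force: 0.0
```

```bash
python3 - <<'E'
from h import *
s=state(); print(s['time_s'],s['ee_pos'],s['ee_rot'],w2m(s['ee_pos']))
c=calibration('wrist'); snap('wrist','w4.png')
for l,z in (('collar',12),('ratchet_wheel',6)):
  for d in trace('wrist',l)[:3]:
    b=d['bbox']; p=back('wrist',b[0]+b[2]/2-.5,b[1]+b[3]/2-.5,z,c); print(l,round(d['p'],2),b,p.round(1),w2m(p).round(1))
print(togo(-243,114.5,18.5))
E
```

```text
9.4 [ 507.19919282 -177.83807181   88.5368395 ] [-1.79915444e+02  3.06466260e-02  9.98065699e+01] [-246.2900675   116.84374765]
collar 0.82 [301.0, 147.2, 53.3, 59.2] [ 500.3 -122.3   12. ] [-190.4  114. ]
[ 0.6 -1.1 70.1]
```

send_rows(deltas=[[[0,0.003,0.04],[0,0,0]],[[0,0,0.04],[0,0,0]],[[0,0,0.035],[0,0,0]],[[0,0,0.02],[0,0,0]],[[0,0,0.005],[0,0,0]],[[0,0,0],[0,0,0]]])

```text
time_s: 10.15
ee_pos: [511.7, -173.5, 18.4]
ee_rot: [180.0, -0.0, 100.1]
force: [-0.1, -0.2, -0.2]
gripper_width: 30.1
gripper_force: 0.0
```

send_rows(deltas=[[[0.014,0,0],[0,0,0]],[[0.014,0,0],[0,0,0]],[[0.014,0,0],[0,0,0]],[[0.014,0,0],[0,0,0]],[[0.016,0.003,0],[0,0,0]],[[0.016,0.006,0],[0,0,0]],[[0.016,0.008,0],[0,0,0]],[[0.016,0.008,0],[0,0,0]],[[0.016,0.008,0],[0,0,0]],[[0.016,0.008,0],[0,0,0]]])

```text
time_s: 11.15
ee_pos: [518.5, -94.7, 18.5]
ee_rot: [180.0, 0.0, 100.1]
force: [0.1, -1.1, 1.8]
gripper_width: 29.9
gripper_force: 0.9
```

```bash
cat > c.py <<'E'
from h import *
s=state(); print(s['time_s'],s['ee_pos'],s['ee_rot'],w2m(s['ee_pos']),s['force'])
c=calibration('wrist'); grab_frame('wrist')
for l,z in (('collar',12),):
  for d in trace('wrist',l)[:3]:
    b=d['bbox']; p=back('wrist',b[0]+b[2]/2-.5,b[1]+b[3]/2-.5,z,c); print(l,round(d['p'],2),b,p.round(1),w2m(p).round(1))
print(togo(24,35,18))
E
python3 c.py
```

```text
11.15 [518.5195951  -94.74040452  18.45370809] [1.79991723e+02 2.92982470e-03 1.00092985e+02] [-166.42060771   91.26556922] [ 0.10266309 -1.1229987   1.81891859]
collar 0.58 [285.1, 218.7, 77.4, 76.9] [514.2 -69.7  12. ] [-141.    91.2]
[189.8  56.4   0.5]
```

send_rows(deltas=[[[0.018,0.01,0],[0,0,0]],[[0.018,0.01,0],[0,0,0]],[[0.018,0.01,0],[0,0,0]],[[0.018,0.01,0],[0,0,0]],[[0.018,0.01,0],[0,0,0]],[[0.018,0.01,0],[0,0,0]],[[0.018,0.01,0],[0,0,0]],[[0.018,0.01,0],[0,0,0]],[[0.018,0.01,0],[0,0,0]],[[0.018,0.01,0],[0,0,0]]])

```text
time_s: 12.25
ee_pos: [551.9, 2.8, 18.4]
ee_rot: [-180.0, -0.0, 100.1]
force: [-0.1, 0.1, 0.6]
gripper_width: 29.8
gripper_force: 0.6
```

```bash
python3 c.py
```

```text
12.25 [551.86867859   2.78542473  18.39944293] [-1.79997421e+02 -7.41511587e-03  1.00085349e+02] [-76.16742252  41.48795072] [-0.11019726  0.14766608  0.57204268]
collar 0.98 [286.7, 217.8, 75.3, 77.2] [547.7  28.3  12. ] [-50.4  41.2]
[99.8  6.3  0.5]
```

send_rows(deltas=[[[0.018,0.006,0],[0,0,0]],[[0.018,0.006,0],[0,0,0]],[[0.018,0.001,0],[0,0,0]],[[0.018,0,0],[0,0,0]],[[0.018,0,0],[0,0,0]],[[0.018,0,0],[0,0,0]],[[0.018,0,0],[0,0,0]],[[0.018,0,0],[0,0,0]],[[0.018,0,0],[0,0,0]],[[0.016,0,0],[0,0,0]]])

```text
time_s: 13.35
ee_pos: [542.3, 91.5, 18.5]
ee_rot: [-180.0, -0.0, 100.1]
force: [-0.1, -0.3, 0.7]
gripper_width: 29.9
gripper_force: 0.4
```

send_rows(deltas=[[[0.012,0,0],[0,0,0]],[[0.008,0,0],[0,0,0]],[[0.004,0,0],[0,0,0]],[[0,0,0],[0,0,0]]])

```text
time_s: 13.75
ee_pos: [540.3, 102.7, 18.4]
ee_rot: [180.0, -0.0, 100.1]
force: [-0.5, -0.2, -0.2]
gripper_width: 30.1
gripper_force: 0.0
```

```bash
python3 c.py; python3 - <<'E'
from h import *
snap('wrist','w5.png')
E
```

```text
13.75 [540.34363064 102.71986197  18.44628118] [ 1.79996689e+02 -1.11641610e-02  1.00093295e+02] [24.25008963 35.48447438] [-0.45538099 -0.18949092 -0.23593061]
collar 0.76 [284.6, 212.3, 77.0, 83.2] [535.4 129.3  12. ] [51.3 35.8]
[0.  0.5 0.4]
```

View pics/w5.png

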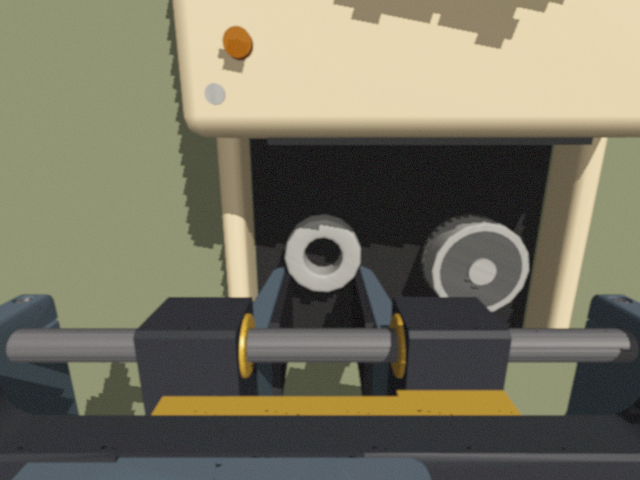

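Both parts lie fully inside the bay: the collar at (323,253), machine (51,36), and the barrel at (477,265). I back off, rise, close the fingers and move towards the switch.

send_rows(deltas=[[[-0.02,0,0],[0,0,0]],[[-0.035,0,0],[0,0,0]],[[-0.035,0,0],[0,0,0]],[[-0.03,0,0],[0,0,0]],[[0,0,-0.06],[0,0,0]],[[0,0,-0.08],[0,0,0]],[[0,0,-0.08],[0,0,0]],[[0,0,-0.08],[0,0,0]],[[0,0,-0.02],[0,0,0]]])

```text
time_s: 14.8
ee_pos: [553.4, 42.8, 183.3]
ee_rot: [179.5, 0.1, 100.0]
force: [0.6, 0.6, 0.1]
gripper_width: 30.1
gripper_force: 0.0
```

send_rows(deltas=[[[0.05,0.03,0],[0,0,0]],[[0.05,0.03,0],[0,0,0]],[[0.05,0.03,0],[0,0,0]],[[0.05,0.02,0],[0,0,0]],[[0,0,0],[0,0,0]],[[0,0,0],[0,0,0]]], grip=1, grip_force=20)

```text
time_s: 15.4
ee_pos: [587.0, 151.0, 177.3]
ee_rot: [-179.9, 0.0, 100.1]
force: [0.4, 0.2, -1.1]
gripper_width: 0.3
gripper_force: 0.0
```

```bash
python3 - <<'E'
from h import *
s=state(); print(s['time_s'],s['ee_pos'],s['ee_rot'],w2m(s['ee_pos']),s['gripper_width'])
c=calibration('wrist'); im=snap('wrist','w6.png')
for cam in('wrist','top'):
  if cam=='top': snap('top','t6.png'); c=calibration('top')
  for d in trace(cam,'rocker')[:2]:
    b=d['bbox']; m=np.argwhere(d['pixels'])[:,::-1]; p=back(cam,*m.mean(0),74,c); print(cam,round(d['p'],2),b,p.round(1),w2m(p).round(1))
    if cam=='wrist':
        q=cv2.boxPoints(cv2.minAreaRect(m.astype(np.float32))); print([w2m(back(cam,*x,75,c)).round(1).tolist() for x in q],q.round())
E
```

```text
15.4 [586.99804741 151.04894069 177.34655656] [-1.79872405e+02  3.90776958e-02  1.00136082e+02] [ 63.74348661 -18.85341341] 0.2776078979557755
wrist 0.75 [261.2, 95.1, 69.6, 44.7] [552.6 240.4  74. ] [157.7  -0.5]
[[169.4, 23.1], [170.9, -23.6], [145.0, -24.8], [143.3, 23.4]] [[260.  96.]
 [331.  94.]
 [332. 135.]
 [261. 137.]]
```

View pics/w6.png

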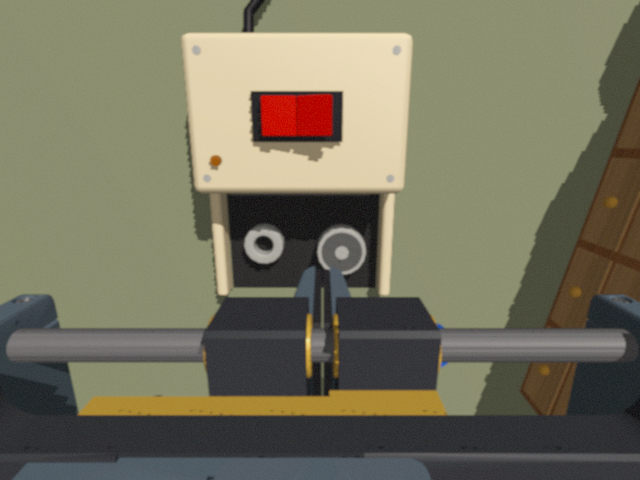

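Rocker at (297,115), machine (157,0), with the half towards -y on the right, by the blue drum side. I move over it and press gently.

send_rows(deltas=[[[0.06,0.002,0],[0,0,0]],[[0.06,0,0],[0,0,0]],[[0.06,0,0],[0,0,0]],[[0.006,0,0.04],[0,0,0]],[[0,0,0.05],[0,0,0]],[[0,0,0.045],[0,0,0]],[[0,0,0.015],[0,0,0]],[[0,0,0],[0,0,0]]])

```text
time_s: 16.4
ee_pos: [571.7, 242.4, 102.6]
ee_rot: [-179.9, 0.0, 100.0]
force: [-0.2, -0.1, -0.2]
gripper_width: 0.8
gripper_force: 0.0
```

```bash
python3 - <<'E'
from h import *
s=state(); print(s['time_s'],s['ee_pos'],w2m(s['ee_pos']),s['force']); print(togo(157,-20,86))
E
```

```text
16.4 [571.68297096 242.38665324 102.58749733] [156.35300918 -19.63163472] [-0.16531273 -0.06026694 -0.2482777 ]
[ 0.7  0.4 16.6]
```

send_rows(deltas=[[[0,0,0.006],[0,0,0]],[[0,0,0.006],[0,0,0]],[[0,0,0.006],[0,0,0]],[[0,0,0.004],[0,0,0]],[[0,0,0.004],[0,0,0]],[[0,0,0.003],[0,0,0]],[[0,0,0.002],[0,0,0]],[[0,0,0],[0,0,0]],[[0,0,0],[0,0,0]]])

```text
time_s: 17.3
ee_pos: [572.2, 243.4, 87.9]
ee_rot: [180.0, -0.0, 100.1]
force: [2.1, 0.1, 2.1]
gripper_width: 0.9
gripper_force: 1.1
```

send_rows(deltas=[[[0,0,0.002],[0,0,0]],[[0,0,0.002],[0,0,0]],[[0,0,0],[0,0,0]],[[0,0,0],[0,0,0]]])

```text
time_s: 17.7
ee_pos: [572.3, 243.4, 86.3]
ee_rot: [180.0, -0.0, 100.1]
force: [1.2, 0.6, 4.4]
gripper_width: 0.8
gripper_force: 2.4
```

send_rows(deltas=[[[0,0,0.002],[0,0,0]],[[0,0,0.002],[0,0,0]],[[0,0,0],[0,0,0]],[[0,0,0],[0,0,0]]])

```text
time_s: 18.1
ee_pos: [572.3, 243.4, 86.1]
ee_rot: [179.9, -0.0, 100.1]
force: [-1.7, 0.0, 13.8]
gripper_width: 0.4
gripper_force: 7.0
```

The rocker stopped at tip height 72 mm with 14 N, so it should be fully on. I rise, back off and check.

send_rows(deltas=[[[0,0,-0.02],[0,0,0]],[[0,0,-0.05],[0,0,0]],[[0,0,-0.08],[0,0,0]],[[-0.06,0,-0.06],[0,0,0]],[[-0.08,0,0],[0,0,0]],[[-0.08,0,0],[0,0,0]],[[-0.08,0,0],[0,0,0]],[[-0.08,0,0],[0,0,0]],[[0,0,0],[0,0,0]],[[0,0,0],[0,0,0]]])

```text
time_s: 19.1
ee_pos: [604.6, 55.6, 188.1]
ee_rot: [-179.8, -0.1, 100.0]
force: [-0.3, -0.8, 0.3]
gripper_width: 0.8
gripper_force: 0.0
```

```bash
python3 - <<'E'
from h import *
s=state(); print(s['time_s'],s['ee_pos'],w2m(s['ee_pos']),s['force'])
w=snap('wrist','w7.png'); 
S=snap('side','s7.png'); T=snap('top','t7.png')
f=lambda im,y,x,h,wd: cv2.resize(im[y:y+h,x:x+wd],(400,300),interpolation=cv2.INTER_CUBIC)
for cam,l,z in (('side','barrel',14),('side','collar',10),('top','ratchet_wheel',5),('top','loupe',25),('top','oil_jar',35),('top','screw_dish',15)):
    print(cam,l,[(round(d['p'],2),w2m(back(cam,d['bbox'][0]+d['bbox'][2]/2-.5,d['bbox'][1]+d['bbox'][3]/2-.5,z)).round(0)) for d in trace(cam,l)[:4]])
S0=cv2.cvtColor(cv2.imread('pics/side0.png'),cv2.COLOR_BGR2RGB)
out=np.vstack([np.hstack([f(S0,150,220,90,120),f(S,150,220,90,120)]),np.hstack([cv2.resize(w,(400,300)),f(T,130,100,292,390)])])
cv2.imwrite('pics/m7.png',out[:,:,::-1])
E
```

```text
19.1 [604.57604813  55.58233281 188.06135221] [-33.32515679 -19.58676231] [-0.30415462 -0.80948246  0.2682211 ]
side barrel [(0.88, array([-326.,  -14.])), (0.65, array([-247., -117.])), (0.62, array([ 40., -35.])), (0.59, array([ -61., -120.]))]
side collar [(0.71, array([48., 41.]))]
top ratchet_wheel [(0.62, array([-305.,   70.]))]
top loupe [(0.17, array([-300.,   72.]))]
top oil_jar [(0.6, array([-316.,  172.]))]
top screw_dish [(0.6, array([-355., -123.]))]
```

View pics/m7.png

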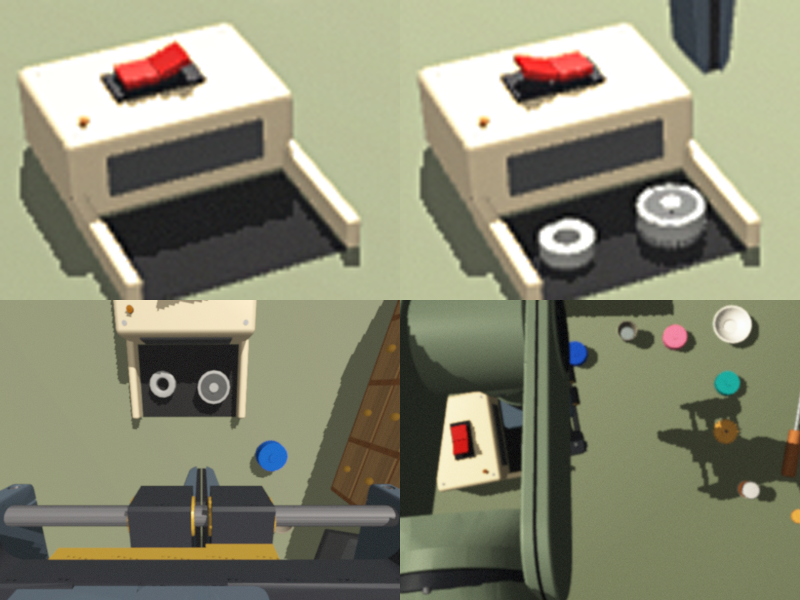

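The rocker has tipped: in the side view the left half is now up and the right half, once raised, is level. Collar and barrel lie flat inside the bay, the other things are in place, and the robot is clear.

```bash
python3 -c "
from workcell import *
print(job_done())"
```

```text
the job is handed in; nothing more can be done
None
```

I swept the barrel and then the collar flat and fully into the demagnetizer's bay, pressed the rocker fully on, moved the arm clear of everything, and handed the job in after about 19 s on the robot's clock.

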